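Unlock the I-shaped key from a milled test joint

TASK

Take the wooden I-shaped key that locks the two milled plates together in the aluminium tray by its upright rib, lift it straight up until it is clear of both plates, and set it down upright in the middle of the square steel measuring plate, lowering it all the way before letting go. Leave the two plates lying in their tray.

Things in the scene. Friction and masses are not known exactly. Their poses are not given: they have to be found in the camera images.
- key_grip (a point): Wooden I-shaped key in mid-tray. Foot 72 mm along x, 64 along y, 20 thick (web 30 wide, crossbars 14); on it an upright rib 44 along x, 22 wide along y, 48 tall. Point: rib's centre, 44 mm above the key's underside, z up. 0.12 kg. Grip the rib across its width. Foot starts 20 mm deep, flush with the plates, 2 mm play all round. The small ribless I-piece elsewhere is not wanted.
- plate_a: One of two light wooden plates in the aluminium tray: loose, 89 mm along x, 110 along y, 20 thick, 0.16 kg; its T-shaped slot opens to +x and takes half of the key's foot. Origin: middle of its underside, z up; the key's centre starts 45.5 mm along +x. Its top is 25 mm above the table (tray floor 5 mm, rim 18 mm high).
- plate_b: The other plate, the mirror image of plate_a across a 2 mm gap: same size, origin at the middle of its underside; its slot opens to -x and takes the other half of the key.
- measuring_top (a point): The steel measuring plate, fixed to the table: a plain square, 150 by 150 mm, 20 mm thick. This point is the centre of its top face, 20 mm above the table; x and y run parallel to its sides, z up. It lies to the left or the right of the tray, a round blue disc on the other side.
Things that resemble listed ones, but are neither listed nor needed, are in the scene too. What is shaped like the plate_b but blue or purple is not meant.

How it is judged:
On the way, in this order (a step that is already met when the one before it is completed fails the run):
1. the key's foot is clear above the plates' tops, still upright (within 11 degrees) and within 15 mm of straight above its slot (x of key_grip in the frame of plate_a between 0.0305 and 0.0605 m and y of key_grip in the frame of plate_a between -0.015 and 0.015 m and z of key_grip in the frame of plate_a above 0.066 m and angle between key_grip's own z axis and vertical below 0.2 rad), for 0.05 s.
2. still held in the fingers, the key is lowered to within 12 mm of standing on the measuring plate, its centre within 40 mm of the plate's centre along each side (x of key_grip in the frame of measuring_top between -0.04 and 0.04 m and y of key_grip in the frame of measuring_top between -0.04 and 0.04 m and z of key_grip in the frame of measuring_top below 0.056 m and contact force between key and the fingers above 0.5 N), for 0.1 s.
At the end, for the whole second after the job is handed in: The key stands upright (within 7 degrees) and at rest on the measuring plate, its centre within 40 mm of the plate's centre along each side and its height within 6 mm of resting on it; both wooden plates lie flat (within 8 degrees) within 20 mm of where they began (x of key_grip in the frame of measuring_top between -0.04 and 0.04 m and y of key_grip in the frame of measuring_top between -0.04 and 0.04 m and z of key_grip in the frame of measuring_top between 0.038 and 0.05 m and angle between key_grip's own z axis and vertical below 0.12 rad and linear speed of key below 0.02 m/s and distance of each of plate_a, plate_b from where it was at the start of the episode below 0.02 m and angle between each of plate_a, plate_b's own z axis and vertical below 0.15 rad); the robot touches nothing.
It fails at once if a wooden plate is dragged or lifted more than 30 mm from its place (distance of any of plate_a, plate_b from where it was at the start of the episode above 0.03 m).
It also fails if it takes over 38 s, if anything falls off the work surface, if the arm or the gripper's body presses on something with over 40 N, if the wrist force passes 120 N, or if a joint passes its speed limit or range.

ROBOT

A 7-joint arm with a two-finger parallel gripper is mounted at the origin on the work surface. World frame = base frame: x ahead of the robot, y to its left, z up, the work surface at z = 0. Lengths are in m, angles in rad, forces in N, time in s.
With the tool pointing down it reaches from about 0.4 to 0.85 m from the base axis. Payload 10.4 kg.
Tool frame: the origin (TCP) lies at the very end of the fingers, on their centre line; the grasp point (between the pads) lies manip.hold_point_z behind it (manip.hold_point_z is the distance from the TCP to the grasp point, in m); z points along the fingers, y is the direction in which the jaws open and shut (so a half turn about z gives the same grasp; the last joint's range is limited). The gripper opens to 85 mm and grips with 20 to 120 N. Pads are 22 mm wide; open, the fingers measure 114 mm over their backs; the gripper's body (76 mm by 85 mm) begins 54 mm behind the grasp point. The pads swing forward as they close: fully open they stand 13 mm farther back than shut.
Start: joints at [-1.246, 0.332, -0.065, 1.46, 0.022, 1.35, -0.088], TCP at [0.213, 0.588, 0.204] pointing down, gripper open.
Joint ranges: [-2.6, 2.6], [-0.5, 2.12], [-1.47, 1.34], [0.16, 2.42], [-1.27, 4.41], [0.06, 2.06], [-2.6, 2.6]. Speed limits (rad/s): [2.22, 2.22, 2.79, 2.79, 3.14, 3.14, 3.14].

INTERFACE

Orientations are given as a unit quaternion [x, y, z, w].
In Python, from workcell import manip gives the robot as it stands.
- The arm moves only by the tool jog_arm, never from a script. Its arguments are lists of equal length, an entry for each row: "translation": the shift along the world's x, y, z in mm, a list of three; "turn": the turn about the world's z in degrees. In form: {"translation": [[x, y, z], ...], "turn": [turn, ...]}. A call has 1 to 12 rows; each row is the pose to reach, as a shift and turn from the pose measured when the call began; what a row does not reach only later rows make up. A row lasts 1/12 s, in which the tool goes at most 41.7 mm and 7.16 degrees, less where a joint would pass 70% of its speed; a pose out of reach is approached as far as the arm can. A call with a gripper value outside its range is refused whole. "grip" is the finger opening in mm, from 0 to 85.4, set as the call begins (left out, the last holds). The fingers move at their own pace and stop on an object; "grip_force" is the grip in N (left out, the last holds). Time passes only in rows, so rows that repeat a pose let the fingers close. It gives the time, the measured TCP pose, the force and the opening at its end, in the units of the state.
- manip.get_obs(): the state, without advancing time (a new reading comes with each control period).
- manip.camera(name): name is "scene" or "top" or "wrist"; returns a dict with "frame" (384x512x3 uint8, red, green, blue), "mtx" (3x3 intrinsics, pixels), "k1" (the pictures are not rectified: a ray, as slopes to the right and down, at radius r is drawn at 1 + k1 r^2 times it, then the intrinsics apply), "pose" (4x4, takes a point from camera to world coordinates). Camera axes: x right, y down, z forward; pixel columns grow to the right and rows downward; lengths in m; the calibration is good to about 2 mm. A picture is of the moment at which its call begins. There is no depth.
- manip.hand_in(): hands the job in, once; it reports no verdict.
Trained networks look in a picture, given as the dict that the camera call returned (one of the last four; its "shot" number tells which), for a name from the list of things; names that differ only in an ending like _2 or _b are one class to them, and where a whole thing is asked for, a point or a joint stands for the part that bears it (a point fixed in the world has none). Each returns a list of dicts, best first, with "confidence" (0 to 1); they miss things now and then, are a little off and sometimes report something else, mostly with a low value. They report only what shows in the picture. A call takes as long as a camera call. They do not tell look-alikes from the thing itself.
- manip.outline_of(picture, label): "mask" (384x512 bool, what is visible of it) and "extent" ([left, top, right, bottom] in pixels, round what is visible of it).
- manip.pinpoint(picture, label): "at" ([column, row] in pixels: a listed point, or the origin of a listed thing).
The state is a dict: "clock": time; "joint_pos": joint angles; "joint_velocities": joint speeds; "tau": joint torques, N m; "position": TCP position; "ee_rot": TCP orientation; "ft_force": force on the tool from outside, world axes, zero at the start; "torque": the same for the moment, N m; "grip_width": opening from 0.0 (shut) to 1.0 (fully open).
Only numpy, scipy, OpenCV 4.12 (cv2) and the standard library are available. Lean on these libraries where they do the work, as an engineer would, in place of code of your own. Each camera call takes 0.05 s, during which the arm holds its last target. There are 200 camera calls.

## Working session

There is one attempt and no reset: what is moved stays moved. The work goes in short steps, Python scripts to look and compute and a tool call to move; the robot and the scene stay as the last step left them, time stands still between calls to the robot, and variables do not carry over. Pictures are saved under pics/ and viewed, about 8 in all and at most 12, crops included, and the job is handed in when it is done.

Besides the shell and the picture viewer there is one more tool, called after "Request:" in YAML: its name, and indented under it one key for each argument. jog_arm: Moves the arm, as the interface text tells. Its arguments: {"type":"object","properties":{"translation":{"type":"array"},"turn":{"type":"array"},"grip":{"type":"number"},"grip_force":{"type":"number"}},"required":["translation","turn"]}

```bash
mkdir -p pics
cat > h.py <<'E'
import numpy as np, cv2
from workcell import manip
def ray(c,uv):
    K=c["mtx"];d=np.array([(uv[0]-K[0][2])/K[0][0],(uv[1]-K[1][2])/K[1][1]]);s=d.copy()
    for _ in range(20): s=d/(1+c["k1"]*(s@s))
    P=np.array(c["pose"]);return P[:3,3],P[:3,:3]@np.array([s[0],s[1],1])
def onz(c,uv,z):
    o,r=ray(c,uv);return o+r*(z-o[2])/r[2]
def tri(cs,uvs):
    A=np.zeros((3,3));b=np.zeros(3)
    for c,u in zip(cs,uvs):
        o,r=ray(c,u);r=r/np.linalg.norm(r);M=np.eye(3)-np.outer(r,r);A+=M;b+=M@o
    return np.linalg.solve(A,b)
def save(c,n): cv2.imwrite(n,cv2.cvtColor(c["frame"],cv2.COLOR_RGB2BGR))
E
python3 - <<'E'
from h import *
print(manip.hold_point_z)
o=manip.get_obs();print(o["position"],o["ee_rot"],o["clock"])
ims=[]
Z=dict(key_grip=.049,plate_a=.005,plate_b=.005,measuring_top=.02)
for n in("scene","top"):
    c=manip.camera(n);ims.append(c["frame"])
    for l,z in Z.items():
        for d in manip.pinpoint(c,l)[:4]: print(n,l,np.round(d["at"],1),round(d["confidence"],2),onz(c,d["at"],z).round(4))
im=np.hstack(ims);im=cv2.resize(im,(800,300),interpolation=cv2.INTER_AREA)
im=np.vstack(ims) if 0 else im
cv2.imwrite("pics/a.png",im[:,:,::-1])
E
```

```text
0.0187
[0.21292444 0.58717236 0.20321513] [ 1.73025747e-01  9.84917038e-01 -7.16032113e-04 -8.11381650e-05] 0.0
scene key_grip [262.8 190.6] 0.66 [0.4779 0.0161 0.049 ]
scene plate_a [277.7 197.3] 0.98 [0.4915 0.0527 0.005 ]
scene plate_a [247.1 209.7] 0.79 [ 0.4737 -0.0258  0.005 ]
scene plate_a [305.3 104. ] 0.7 [0.2978 0.3254 0.005 ]
scene plate_a [ 79.1 230.4] 0.68 [ 0.2854 -0.3489  0.005 ]
scene plate_b [277.7 197.3] 0.98 [0.4915 0.0527 0.005 ]
scene plate_b [247.1 209.7] 0.79 [ 0.4737 -0.0258  0.005 ]
scene plate_b [305.3 104. ] 0.7 [0.2978 0.3254 0.005 ]
scene plate_b [ 79.1 230.4] 0.68 [ 0.2854 -0.3489  0.005 ]
scene measuring_top [163.7 298.3] 0.63 [ 0.5409 -0.2882  0.02  ]
top key_grip [244.7 179.5] 0.95 [0.4934 0.0192 0.049 ]
top plate_a [373.3 255.4] 0.96 [ 0.2851 -0.3536  0.005 ]
top plate_a [231.  184.3] 0.81 [0.4896 0.0617 0.005 ]
top plate_a [259.5 188. ] 0.63 [ 0.4795 -0.0239  0.005 ]
top plate_a [138.5 247.6] 0.58 [0.2971 0.3233 0.005 ]
top plate_b [373.3 255.4] 0.96 [ 0.2851 -0.3536  0.005 ]
top plate_b [231.  184.3] 0.81 [0.4896 0.0617 0.005 ]
top plate_b [259.5 188. ] 0.63 [ 0.4795 -0.0239  0.005 ]
top plate_b [138.5 247.6] 0.58 [0.2971 0.3233 0.005 ]
top measuring_top [347.9 168.5] 0.76 [ 0.5397 -0.287   0.02  ]
top measuring_top [230.7 183. ] 0.37 [0.4898 0.0615 0.02  ]
```

View pics/a.png

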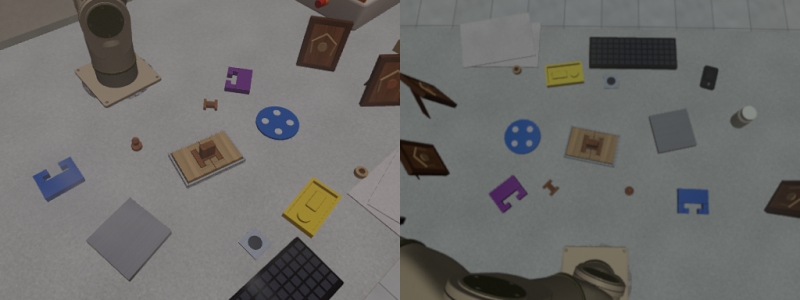

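The pictures show (800 px view) the tray with its plates and the key at right-picture (592,145). The grey square measuring plate is at (672,130), the blue disc at (522,136). The look-alikes are the ribless I-piece at (551,187), the purple plate at (508,193) and the blue plate at (692,201). The key with a rib inside the tray is the one described. I'll confirm it with a crop and get its angle.

Run:
```python
from h import *
cs=[manip.camera(n) for n in("scene","top")]
for l in("key_grip","measuring_top"):
    u=[manip.pinpoint(c,l)[0]["at"] for c in cs];print(l,np.round(u,1).tolist(),tri(cs,u).round(4))
c=cs[1]
for l,z in(("plate_a",.025),("key_grip",.025),("measuring_top",.02)):
  for d in manip.outline_of(c,l)[:4]:
    ys,xs=np.nonzero(d["mask"]);w=np.array([onz(c,p,z)[:2] for p in zip(xs,ys)],np.float32)
    r=cv2.minAreaRect(w*1000);print(l,round(d["confidence"],2),d["extent"],np.round(r[0],1),np.round(r[1],1),round(r[2],1))
a=cv2.resize(c["frame"][150:220,200:290],None,fx=6,fy=6,interpolation=cv2.INTER_CUBIC)
cv2.imwrite("pics/b.png",a[:,:,::-1])
```

```text
Traceback (most recent call last):
IndexError: list index out of range
```

Run:
```python
from h import *
cs=[manip.camera(n) for n in("scene","top")]
for l in("key_grip","measuring_top"):
    u=[[d["at"] for d in manip.pinpoint(c,l)[:1]] for c in cs];print(l,u)
    if all(u): print(tri(cs,[x[0] for x in u]).round(4))
c=cs[1]
for l,z in(("plate_a",.025),("key_grip",.025),("measuring_top",.02)):
  for d in manip.outline_of(c,l)[:4]:
    ys,xs=np.nonzero(d["mask"]);w=np.array([onz(c,p,z)[:2] for p in zip(xs,ys)],np.float32)
    r=cv2.minAreaRect(w*1000);print(l,round(d["confidence"],2),d["extent"],np.round(r[0],1),np.round(r[1],1),round(r[2],1))
a=cv2.resize(c["frame"][150:220,200:290],None,fx=6,fy=6,interpolation=cv2.INTER_CUBIC)
cv2.imwrite("pics/b.png",a[:,:,::-1])
```

```text
key_grip [[[266.2, 190.5]], [[245.9, 180.5]]]
[0.4879 0.016  0.0601]
measuring_top [[[164.1, 297.6]], [[348.8, 165.9]]]
[ 0.5446 -0.2876  0.0303]
plate_a 0.94 [213.9, 161.8, 251.6, 205.9] [487.8  60.6] [ 91.8 113.4] 79.4
plate_a 0.91 [353.9, 238.9, 393.9, 273.4] [ 279.8 -351.1] [110.8  89.4] 87.6
plate_a 0.61 [241.9, 168.8, 280.0, 211.2] [471.1 -28.1] [ 88.8 113.3] 79.4
plate_a 0.56 [112.5, 226.4, 162.9, 271.1] [295.9 318.4] [ 92.  109.4] 39.6
key_grip 0.86 [234.0, 173.4, 259.9, 198.5] [480.8  16.3] [72.6 63.4] 79.5
measuring_top 0.8 [318.7, 140.8, 377.2, 198.1] [ 543.7 -289.4] [152.5 154.5] 12.3
```

View pics/b.png

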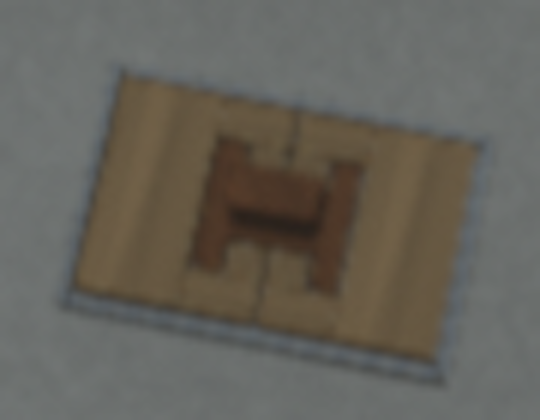

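Enlarged crop: the key is the brown I with an upright rib at crop centre (275,210), i.e. full picture (246,185), seated in both plates in the tray. Its centre is about (480,16) mm, its long axis at 79.4°, so the jaws need to lie along -10.6°. That means a turn of about -81°.

Request:
jog_arm:
  translation:
    - [17,-36,0]
    - [34,-72,0]
    - [51,-108,0]
    - [68,-144,0]
    - [85,-180,0]
    - [102,-216,0]
    - [119,-252,0]
    - [136,-288,0]
    - [153,-324,0]
    - [170,-360,0]
    - [187,-396,0]
    - [204,-432,0]
  turn: [-6,-12,-18,-24,-30,-36,-42,-48,-54,-60,-66,-72]
  grip: 85

```text
clock: 2.15
position: [0.4175, 0.1537, 0.2044]
ee_rot: [0.721, 0.693, 0.001, -0.0]
ft_force: [1.3, 0.6, 0.9]
grip_width: 0.994
```

Request:
jog_arm:
  translation:
    - [15,-34,0]
    - [31,-69,0]
    - [46,-103,0]
    - [62,-138,0]
    - [62,-138,-10]
    - [62,-138,-20]
    - [62,-138,-20]
  turn: [-2,-4,-6,-8,-8,-8,-8]

```text
clock: 2.73
position: [0.4783, 0.016, 0.1825]
ee_rot: [0.767, 0.641, -0.001, -0.001]
ft_force: [0.2, -0.1, 0.2]
grip_width: 0.997
```

Run:
```python
from h import *
o=manip.get_obs();print(o["position"],o["ee_rot"],o["clock"],o["joint_pos"])
q=o["ee_rot"];print("jaw",2*np.degrees(np.arctan2(q[1],q[0]))-90)
c=manip.camera("wrist");save(c,"pics/c.png");print(c["pose"])
for d in manip.pinpoint(c,"key_grip")[:2]: print(d, onz(c,d["at"],.049))
for l,z in(("plate_a",.025),("key_grip",.025)):
  for d in manip.outline_of(c,l)[:3]:
    ys,xs=np.nonzero(d["mask"]);w=np.array([onz(c,p,z)[:2] for p in zip(xs,ys)],np.float32)
    r=cv2.minAreaRect(w*1000);print(l,round(d["confidence"],2),d["extent"],np.round(r[0],1),np.round(r[1],1),round(r[2],1))
```

```text
[0.47828781 0.01604855 0.18245828] [ 7.67190051e-01  6.41419089e-01 -6.65470218e-04 -7.31345201e-04] 2.7333 [-0.6557051   0.00288407  0.5343044   1.88791127 -0.00207636  1.25311228
 -0.29885304]
jaw -10.204515263310128
[[ 9.84338363e-01 -1.69001371e-01 -5.01649700e-02  4.91854610e-01]
 [-1.76287107e-01 -9.45113962e-01 -2.75104445e-01  8.59437202e-02]
 [-9.18584991e-04  2.79639297e-01 -9.60104692e-01  3.52854790e-01]
 [ 0.00000000e+00  0.00000000e+00  0.00000000e+00  1.00000000e+00]]
{'at': [257.7, 174.6], 'confidence': 0.96} [0.48129188 0.01754026 0.049     ]
plate_a 0.91 [213.5, 171.3, 307.8, 244.1] [474.7 -25.8] [ 91.8 111. ] 78.9
plate_a 0.67 [206.4, 84.6, 310.1, 166.6] [491.   63.2] [ 88.5 111.5] 79.8
key_grip 0.81 [231.0, 136.9, 287.3, 199.5] [482.8  19.1] [74.3 63.1] 79.7
```

View pics/c.png

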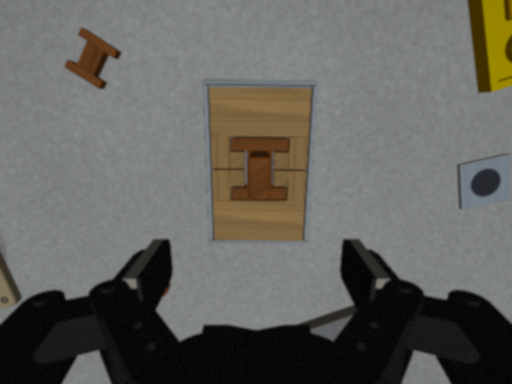

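Wrist picture: the rib of the key is at (259,172), squarely between the finger lines, with its width running along the jaw direction. The key centre is about (482,18) mm. Going down.

Request:
jog_arm:
  translation:
    - [3,2,-20]
    - [3,2,-45]
    - [3,2,-70]
    - [3,2,-95]
    - [3,2,-115]
    - [3,2,-130]
    - [3,2,-142]
    - [3,2,-148]
    - [3,2,-148]
  turn: [0,0,0,0,0,0,0,0,0]

```text
clock: 3.68
position: [0.4818, 0.0194, 0.036]
ee_rot: [0.766, 0.643, 0.0, -0.0]
ft_force: [-0.6, -0.9, 0.3]
grip_width: 0.993
```

Request:
jog_arm:
  translation:
    - [0,0,0]
    - [0,0,0]
    - [0,0,0]
    - [0,0,0]
    - [0,0,0]
    - [0,0,0]
    - [0,0,0]
    - [0,0,0]
    - [0,0,0]
    - [0,0,0]
  turn: [0,0,0,0,0,0,0,0,0,0]
  grip: 10
  grip_force: 40

```text
clock: 4.52
position: [0.4823, 0.0195, 0.0365]
ee_rot: [0.766, 0.643, 0.001, -0.0]
ft_force: [0.8, -0.3, 6.5]
grip_width: 0.245
```

Gripped at about 21 mm, which matches the rib. Lifting slowly and straight up.

Request:
jog_arm:
  translation:
    - [0,0,2]
    - [0,0,4]
    - [0,0,7]
    - [0,0,10]
    - [0,0,13]
    - [0,0,16]
    - [0,0,20]
    - [0,0,24]
    - [0,0,28]
    - [0,0,32]
    - [0,0,36]
    - [0,0,40]
  turn: [0,0,0,0,0,0,0,0,0,0,0,0]

```text
clock: 5.52
position: [0.4823, 0.0195, 0.077]
ee_rot: [0.766, 0.643, 0.001, -0.0]
ft_force: [0.5, -0.7, -2.2]
grip_width: 0.239
```

Run:
```python
from h import *
o=manip.get_obs();print(o["position"],o["ft_force"],o["grip_width"])
c=manip.camera("scene");f=c["frame"][150:260,190:330]
w=manip.camera("wrist")["frame"]
a=cv2.resize(f,(400,314),interpolation=cv2.INTER_CUBIC);b=cv2.resize(w,(400,314))
cv2.imwrite("pics/d.png",np.hstack([a,b])[:,:,::-1])
for d in manip.outline_of(c,"plate_a")[:3]: print(d["confidence"],d["extent"])
```

```text
[0.48232843 0.01952076 0.07699042] [ 0.49552991 -0.67592497 -2.16625283] 0.23911287403453518
0.9 [221.8, 186.2, 276.9, 235.1]
0.82 [41.3, 196.8, 105.9, 256.3]
0.74 [247.2, 173.5, 289.6, 208.0]
```

View pics/d.png

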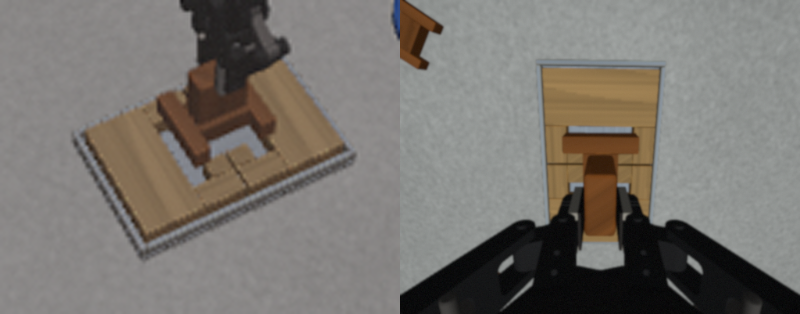

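The left picture shows the key upright and raised above its slot, with both plates still in the tray. The wrist view shows the rib firm between the pads. Carrying it to the measuring plate.

Request:
jog_arm:
  translation:
    - [0,0,10]
    - [0,0,22]
    - [0,0,34]
    - [1,-8,40]
    - [4,-22,40]
    - [8,-42,40]
    - [13,-66,40]
    - [18,-92,40]
    - [23,-118,40]
    - [28,-144,40]
    - [33,-170,40]
    - [38,-196,40]
  turn: [0,0,0,0,0,0,0,0,0,0,0,0]

```text
clock: 6.67
position: [0.5204, -0.1783, 0.1171]
ee_rot: [0.766, 0.643, 0.001, -0.0]
ft_force: [-0.4, 0.1, -1.8]
grip_width: 0.243
```

Request:
jog_arm:
  translation:
    - [5,-24,0]
    - [10,-48,0]
    - [14,-70,0]
    - [18,-88,0]
    - [21,-102,0]
    - [23,-109,0]
    - [23,-111,0]
    - [23,-111,0]
  turn: [0,0,0,0,0,0,0,0]

```text
clock: 7.33
position: [0.5431, -0.2895, 0.117]
ee_rot: [0.766, 0.642, 0.001, -0.0]
ft_force: [0.4, -0.2, -1.1]
grip_width: 0.242
```

Run:
```python
from h import *
o=manip.get_obs();print(o["position"],o["ee_rot"],o["ft_force"],o["grip_width"],o["clock"])
for n in("top","scene","wrist"):
  c=manip.camera(n)
  for d in manip.outline_of(c,"measuring_top")[:1]:
    ys,xs=np.nonzero(d["mask"]);w=np.array([onz(c,p,.02)[:2] for p in zip(xs,ys)],np.float32)
    print(n,d["confidence"],d["extent"],cv2.minAreaRect(w*1000))
save(c,"pics/e.png")
```

```text
[ 0.54306764 -0.28952814  0.11696352] [ 7.66363201e-01  6.42407189e-01  6.26622955e-04 -2.34495095e-04] [ 0.40388047 -0.15023388 -1.14812351] 0.24200195546841516 7.3333
top 0.57 [319.4, 147.0, 327.1, 156.3] ((595.8384399414062, -214.53024291992188), (23.611587524414062, 40.523529052734375), 46.07249450683594)
scene 0.86 [109.3, 250.7, 217.2, 358.0] ((550.695068359375, -288.7175598144531), (156.10997009277344, 151.04026794433594), 12.575679779052734)
wrist 0.64 [154.7, 76.9, 356.4, 242.4] ((547.1578979492188, -288.6946105957031), (151.07351684570312, 151.55429077148438), 12.701805114746094)
```

View pics/e.png

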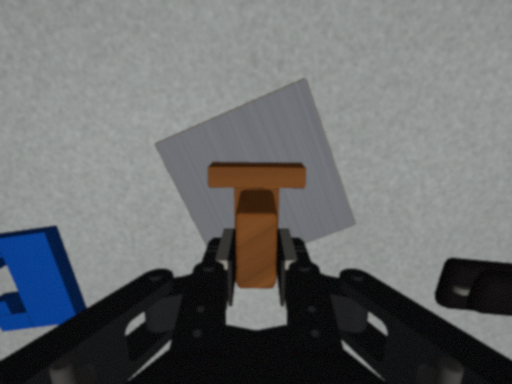

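The wrist view shows the key upright in the fingers at (257,230) above the measuring plate. The plate's centre is about (546,-289) mm. Lowering now, with the last few millimetres slow.

Request:
jog_arm:
  translation:
    - [3,0,-8]
    - [3,0,-18]
    - [3,0,-28]
    - [3,0,-38]
    - [3,0,-46]
    - [3,0,-52]
    - [3,0,-56]
    - [3,0,-59]
    - [3,0,-61]
    - [3,0,-62]
    - [3,0,-63]
    - [3,0,-63]
  turn: [0,0,0,0,0,0,0,0,0,0,0,0]

```text
clock: 8.63
position: [0.5467, -0.2885, 0.0543]
ee_rot: [0.766, 0.643, 0.001, -0.0]
ft_force: [0.1, 0.0, -1.4]
grip_width: 0.243
```

Request:
jog_arm:
  translation:
    - [0,0,-1]
    - [0,0,-1]
    - [0,0,-2]
    - [0,0,-2]
    - [0,0,-2]
  turn: [0,0,0,0,0]

```text
clock: 9.05
position: [0.5467, -0.2884, 0.0523]
ee_rot: [0.766, 0.643, 0.001, -0.0]
ft_force: [-0.2, -0.1, -2.2]
grip_width: 0.239
```

Request:
jog_arm:
  translation:
    - [0,0,-1]
    - [0,0,-1]
    - [0,0,-2]
    - [0,0,-2]
  turn: [0,0,0,0]

```text
clock: 9.38
position: [0.5472, -0.2885, 0.0516]
ee_rot: [0.766, 0.643, 0.002, 0.0]
ft_force: [-3.0, 2.7, 11.9]
grip_width: 0.242
```

It made contact at 0.0516 m, where I predicted, with +12 N upward. Releasing, then backing off straight up.

Request:
jog_arm:
  translation:
    - [0,0,0]
    - [0,0,0]
    - [0,0,0]
    - [0,0,0]
    - [0,0,0]
    - [0,0,0]
    - [0,0,0]
    - [0,0,0]
  turn: [0,0,0,0,0,0,0,0]
  grip: 85

```text
clock: 10.05
position: [0.5471, -0.2885, 0.0515]
ee_rot: [0.766, 0.643, 0.002, 0.0]
ft_force: [-0.0, -0.4, 1.1]
grip_width: 0.995
```

Request:
jog_arm:
  translation:
    - [0,0,5]
    - [0,0,15]
    - [0,0,30]
    - [0,0,50]
    - [0,0,75]
    - [0,0,100]
    - [0,0,125]
    - [0,0,145]
    - [0,0,150]
    - [0,0,150]
  turn: [0,0,0,0,0,0,0,0,0,0]

```text
clock: 10.88
position: [0.5479, -0.2891, 0.204]
ee_rot: [0.766, 0.643, 0.003, 0.002]
ft_force: [0.1, -0.7, 0.3]
grip_width: 0.997
```

Run:
```python
from h import *
o=manip.get_obs();print(o["position"],o["ft_force"],o["grip_width"],o["clock"])
cs=[manip.camera(n) for n in("scene","wrist","top")]
for c in cs[:2]:
  for d in manip.pinpoint(c,"key_grip")[:2]: print(np.round(d["at"]),d["confidence"],onz(c,d["at"],.064))
for d in manip.outline_of(cs[2],"plate_a")[:4]:
    ys,xs=np.nonzero(d["mask"]);w=np.array([onz(cs[2],p,.025)[:2] for p in zip(xs,ys)],np.float32)
    r=cv2.minAreaRect(w*1000);print(round(d["confidence"],2),np.round(r[0],1),np.round(r[1],1),round(r[2],1))
a=cv2.resize(cs[0]["frame"][160:370,90:310],(400,382),interpolation=cv2.INTER_CUBIC);b=cv2.resize(cs[1]["frame"],(400,382))
cv2.imwrite("pics/f.png",np.hstack([a,b])[:,:,::-1])
```

```text
[ 0.54790345 -0.28911956  0.20397557] [ 0.09435822 -0.68011486  0.28420664] 0.9972919261047156 10.8833
[162. 292.] 0.78 [ 0.54803503 -0.28722007  0.064     ]
[254. 177.] 0.95 [ 0.54654763 -0.29043869  0.064     ]
0.84 [296.8 319.2] [ 96.4 114.8] 41.8
0.76 [470.8 -27.5] [ 91.1 119.5] 79.5
0.68 [ 279.7 -351.1] [111.1  89.3] 87.8
0.59 [489.   60.6] [ 94.  115.3] 78.8
```

View pics/f.png

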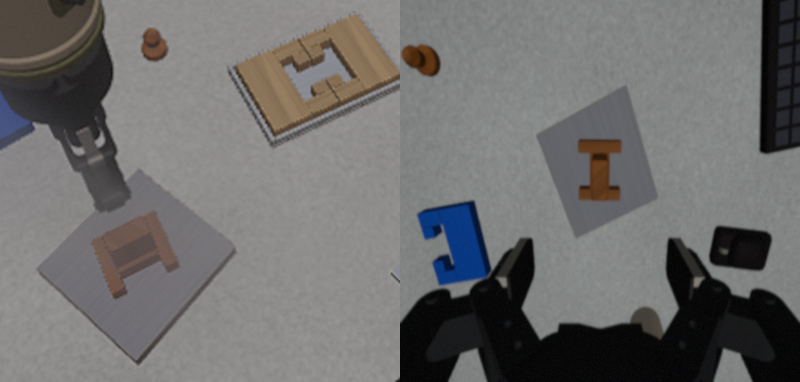

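The key stands upright in the middle of the measuring plate, at (135,250) in the left picture and (600,170) in the right. Both plates lie flat in the tray and the gripper is clear.

```bash
python3 -c "
from workcell import manip
print(manip.hand_in())"
```

```text
the job is handed in; nothing more can be done
None
```

I gripped the key by its rib, lifted it straight out of the plates, carried it to the square steel measuring plate and lowered it until it touched. Then I let go, backed straight up and handed the job in at about 11 s.

- **Key:** in the last pictures it stands upright at about (547, -289) mm. The measuring plate's centre is at about (546, -289) mm, so it is roughly 1–2 mm off.
- **Wooden plates:** both lie flat in the tray, within about 2 mm of where I first measured them.
- **Gripper:** open and clear, with its fingertips about 0.2 m above the table.
- **Disagreements:** the cameras differed by a few millimetres (up to 7 mm) on where the plate's centre is, well inside the 40 mm allowed. One early detection of a listed point found nothing in the picture and was simply repeated. No check failed.

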